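Set the cell tester's channel selector and start the test

ROBOT

A 7-joint arm with a two-finger parallel gripper is mounted at the origin on the work surface. World frame = base frame: x ahead of the robot, y to its left, z up, the work surface at z = 0. Lengths are in m, angles in rad, forces in N, time in s.
With the tool pointing down it reaches from about 0.4 to 0.9 m from the base axis. Payload 5.6 kg.
Tool frame: the origin (TCP) lies on the centre line of the jaws, within the pads' length; the fingertips stand 22 mm ahead of it and the grasp point (between the pads) lies 3 mm ahead of it; z points along the fingers, y is the line along which they close (so a half turn about z gives the same grasp; the last joint's range is limited). The gripper opens to 92 mm and grips with 3 to 60 N. Pads are 20 mm wide; open, the fingers measure 128 mm over their backs; the gripper's body (75 mm by 189 mm) begins 69 mm behind the grasp point.
Start: joints at [-1.264, 0.468, -0.012, 1.603, 0.006, 1.071, -0.056], TCP at [0.223, 0.611, 0.237] pointing down, gripper open.
Joint ranges: [-2.53, 2.53], [-0.31, 2.02], [-1.57, 1.55], [0.28, 2.44], [-1.29, 4.43], [0.15, 1.84], [-2.92, 2.92]. Speed limits (rad/s): [2.57, 2.57, 3.14, 3.14, 3.14, 3.14, 3.14].

INTERFACE

Orientations are given as a 3x3 rotation matrix whose columns are the frame's x, y, z axes.
In Python, from plant import r gives the robot as it stands.
- The arm moves only by the tool step_arm, never from a script. Its argument "series" is one flat list of numbers, 7 for each row, row after row: the shift along the tool's x, y, z in cm, then the turn, a rotation vector about the tool's x, y, z in degrees, then the finger opening in cm, from 0 to 9.19. In form: [tx, ty, tz, wx, wy, wz, hand, tx, ty, tz, wx, wy, wz, hand, ...]. A call has exactly 10 rows; each row is the pose to reach, as a shift and turn from the pose commanded when the call began, along the tool's axes at that moment; what a row does not reach only later rows make up. A row lasts 1/12 s, in which the tool goes at most 41.7 mm and 7.16 degrees, less where a joint would pass 70% of its speed; a pose out of reach is approached as far as the arm can. A call with a gripper value outside its range is refused whole. The fingers move at their own pace and stop on an object; "grip_force" is the grip in N (left out, the last holds). Time passes only in rows, so rows that repeat a pose let the fingers close, or fill a call up. It gives the time, the measured TCP pose, the force, the opening and the grip force at its end, in the units of the state.
- r.observe(): the state, without advancing time (a new reading comes with each control period).
- r.read_camera(name): name is "scene" or "top" or "wrist"; returns a dict with "image" (420x560x3 uint8, red, green, blue), "z_map" (420x560 float32, m along the optical axis (not along the pixel's ray), 0 where there is no reading), "camera_matrix" (3x3 intrinsics, pixels), "distortion" ([k1, k2, p1, p2, k3] as OpenCV has them; the pictures are not rectified), "extrinsics" (4x4, takes a point from camera to world coordinates). Camera axes: x right, y down, z forward; pixel columns grow to the right and rows downward; lengths in m; the calibration is good to about 2 mm. A picture is of the moment at which its call begins.
- r.hand_in(): hands the job in; it is judged then, once.
Trained networks look in a picture, given as the dict that the camera call returned (one of the last four; its "shot" number tells which), for a name from the list of things; names that differ only in an ending like _2 or _b are one class to them, and where a whole thing is asked for, a point or a joint stands for the part that bears it (a point fixed in the world has none). Each returns a list of dicts, best first, with "conf" (0 to 1); they miss things now and then, are a little off and sometimes report something else, mostly with a low value. They report only what shows in the picture. A call takes as long as a camera call. They do not tell look-alikes from the thing itself.
- r.boxes_of(picture, target): "bbox" ([left, top, right, bottom] in pixels, round what is visible of it).
- r.regions_of(picture, target): "region" (420x560 bool, what is visible of it) and "bbox" ([left, top, right, bottom] in pixels, round what is visible of it).
- r.place_of(picture, target): "xy" ([column, row] in pixels: a listed point, or the origin of a listed thing).
The state is a dict: "time_s": time; "joint_positions": joint angles; "qd": joint speeds; "joint_efforts": joint torques, N m; "tool_pos": TCP position; "ee_rot": TCP orientation; "wrist_force": force on the tool from outside, world axes, zero at the start; "ft_torque": the same for the moment, N m; "gripper_width": finger opening in m; "gripper_force": force on a finger pad.
Only numpy, scipy, OpenCV 4.12 (cv2) and the standard library are available. Lean on these libraries where they do the work, as an engineer would, in place of code of your own. Each camera call takes 0.05 s, during which the arm holds its last target. There are 200 camera calls.

TASK

On the pouch-cell tester, push the selector's orange tab round from one side with closed fingertips, gently and without pinching it, until it points at the blue mark; leave it there. Then press the white start button fully down, let it come up again and move clear. Leave everything else on the bench where it is.

Things in the scene. Friction and masses are not known exactly. Their poses are not given: they have to be found in the camera images.
- dial_axis (a point): centre of the selector's black disc (160 mm across), on its vertical axis at the disc's top face, 62 mm above the table. A cap 36 mm across rises 6 mm at the centre. The disc sits on a grey tester box, 250 x 250 mm, top 50 mm above the table, fixed, its place and yaw differing from start to start; 20 mm terminal posts at its two far corners
- tab (a point): centre of the orange tab, an upright fin on the disc 64 mm from the axis: 28 mm long radially, 10 mm thick along the turning direction, from 62 to 100 mm above the table (this point: 81 mm). x axis towards the dial's axis, y tangential, z up. A sideways push of 2 to 3 N turns it; friction keeps it where it is left (no spring, no detents)
- tab_aim (a point): the point on the tester box at which the tab points: on the line from the axis through the tab, 100 mm from the axis, the radius on which the coloured marks lie. It turns with the tab
- selector (a joint): angle of the selector, rad; 0 = the tab points to the box's front edge (towards the robot), positive = anticlockwise seen from above. It turns freely both ways between stops at -2.6 and 2.6; it starts within 0.25 of 0
- mark_blue: the blue mark: a flat disc 26 mm across, 2 mm thick, on top of the tester box, centre 100 mm from the dial's axis. Six such marks (blue, red, yellow, green, white, black) lie at selector angles of -2.2, -1.5, -0.8, 0.8, 1.5 and 2.2 rad; which colour lies where differs from start to start. Origin: centre of its underside, 50 mm above the table
- start_top (a point): centre of the top of the white start button (32 mm across), 22 mm above the table when up, in a round black housing 48 mm across and 12 mm high, which is fixed to the table at the left or right of the tester; nothing else stands within 30 mm of that housing
- start (a joint): travel of the start button, m: 0 up, 0.006 fully down (pressed straight down, takes 5 N; a spring returns it)
- tape: roll of amber tape lying flat, 76 mm across, 24 mm high; loose, to be left alone. Origin: middle of its underside
- vial_center (a point): brass capped capsule, 22 mm across and 32 mm tall, standing on the tester's top beyond the dial; loose, to be left alone. Origin: its centre
- cell_a: silver pouch cell lying flat, 90 x 65 x 7 mm; loose, to be left alone. Origin: middle of its underside
- cell_b: silver pouch cell lying flat, 90 x 65 x 7 mm; loose, to be left alone. Origin: middle of its underside
- bottle: amber bottle, 52 mm across, 110 mm tall; loose, to be left alone. Origin: middle of its underside
- jar: glass jar, 60 mm across, 70 mm tall; loose, to be left alone. Origin: middle of its underside
- driver: screwdriver lying down, red handle, about 200 mm long; loose, to be left alone. Origin: middle of its length, on the table
Mind the look-alikes: they are no part of the job. There is more than one size of the part that bears start_top; the job needs the smallest.

How it is judged:
By the outcome, as a careful person would: the job done as asked, in the order asked, and still so for the second after the job is handed in, with the robot touching nothing.
It also fails if it takes over 58 s, if anything falls off the work surface, if the arm or the gripper's body presses on something with over 40 N, if the wrist force passes 120 N, or if a joint passes its speed limit or range.

## Working session

There is one attempt and no reset: what is moved stays moved. The work goes in short steps, Python scripts to look and compute and a tool call to move; the robot and the scene stay as the last step left them, time stands still between calls to the robot, and variables do not carry over. Pictures are saved under pics/ and viewed, at most 10 in all, crops included, and the job is handed in when it is done.

Besides the shell and the picture viewer there is one more tool, called after ">>>" by a JSON object that holds its "name" and its "arguments", one argument or row to a line. step_arm: Moves the arm, as the interface text tells. Its arguments: {"type":"object","properties":{"series":{"type":"array","items":{"type":"number"}},"grip_force":{"type":"number"}},"required":["series"]}

```bash
mkdir -p pics; cat > h.py <<'E'
import numpy as np, cv2
from plant import r
def pix2w(p,xy,z=None):
    """pixel -> world; z given: intersect plane z, else use z_map"""
    K=np.array(p["camera_matrix"]);D=np.array(p["distortion"]);T=np.array(p["extrinsics"])
    u=cv2.undistortPoints(np.array([[xy]],float),K,D)[0,0]
    d=T[:3,:3]@np.array([u[0],u[1],1.])
    s=(z-T[2,3])/d[2] if z is not None else p["z_map"][int(round(xy[1])),int(round(xy[0]))]
    return T[:3,3]+s*d
def save(p,n): cv2.imwrite("pics/"+n+".png",p["image"][:,:,::-1])
E
python3 - <<'E'
from h import *
t=r.read_camera("top"); s=r.read_camera("scene")
im=np.vstack([t["image"],s["image"]]); save(t,"top0"); save(s,"scene0")
Z=dict(dial_axis=.062,tab=.081,tab_aim=.05,mark_blue=.052,start_top=.022,tape=0,vial_center=.066,bottle=0,jar=0,driver=0,cell_a=0)
for p,n in((t,"top"),(s,"scene")):
  for k in Z:
    for d in r.place_of(p,k)[:4]:
      print(n,k,np.round(d["xy"]),round(d["conf"],2),pix2w(p,d["xy"],Z[k]).round(3))
print(r.observe())
E
```

```text
top dial_axis [287. 197.] 0.98 [ 0.53  -0.064  0.062]
top tab [286. 222.] 0.66 [ 0.456 -0.058  0.081]
top tab_aim [284. 227.] 0.58 [ 0.444 -0.053  0.05 ]
top mark_blue [262. 220.] 0.64 [0.465 0.009 0.052]
top start_top [193. 218.] 0.74 [0.479 0.217 0.022]
top start_top [142. 185.] 0.54 [0.581 0.373 0.022]
top start_top [150. 215.] 0.49 [0.489 0.344 0.022]
top tape [367. 196.] 0.78 [ 0.545 -0.312  0.   ]
top tape [285. 200.] 0.56 [ 0.533 -0.06   0.   ]
top vial_center [288. 164.] 0.53 [ 0.63  -0.068  0.066]
top bottle [147. 154.] 0.79 [0.684 0.368 0.   ]
top jar [394. 153.] 0.79 [ 0.681 -0.403  0.   ]
top driver [426. 263.] 0.83 [ 0.337 -0.482  0.   ]
top cell_a [135. 280.] 0.77 [0.298 0.39  0.   ]
top cell_a [374. 268.] 0.73 [ 0.323 -0.321  0.   ]
top cell_a [373. 195.] 0.4 [ 0.547 -0.329  0.   ]
scene dial_axis [250. 204.] 0.69 [ 0.53  -0.068  0.062]
scene dial_axis [219. 224.] 0.33 [ 0.625 -0.061  0.062]
scene tab [273. 192.] 0.62 [ 0.467 -0.057  0.081]
scene tab_aim [288. 193.] 0.63 [ 0.424 -0.052  0.05 ]
scene mark_blue [294. 217.] 0.57 [0.456 0.022 0.052]
scene mark_blue [364. 3
[... 744 characters left out ...]
), 'qd': array([ 0.00041055,  0.00065093, -0.0019448 , -0.00083788, -0.00020732,
        0.00061465, -0.00011732]), 'joint_efforts': array([ 3.23146869e-04, -5.20425832e+01, -1.22390498e-02, -2.44056773e+01,
       -5.66572684e-02,  1.13257079e-02,  2.20269789e-05]), 'tool_pos': array([0.22281607, 0.61061535, 0.23659751]), 'ee_rot': array([[-9.39418219e-01,  3.42773113e-01,  6.14801843e-05],
       [ 3.42773114e-01,  9.39418220e-01,  6.05654682e-06],
       [-5.56795839e-05,  2.67633846e-05, -9.99999998e-01]]), 'wrist_force': array([-0.44174065, -0.03762125,  0.49668543]), 'ft_torque': array([-0.0248977 ,  0.03053291, -0.04456069]), 'gripper_force': 0.0, 'gripper_width': 0.09165952988211794}
```

View pics/top0.png

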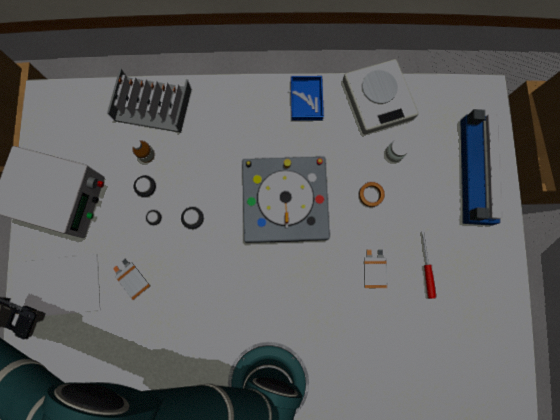

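View pics/scene0.png

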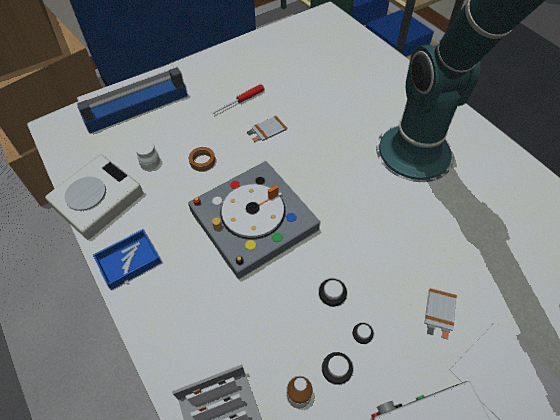

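The smallest button is the middle of the three on the left: top (153,217), scene (363,332), roughly (0.488, 0.345). The blue mark is at top (262,223), front left of the dial, about -0.8 rad. The tab, at top (287,216), points nearly at the front, so I push it from its -y side towards +y. First I go over for a closer look.

>>> {"name": "step_arm", "arguments": {
  "series": [-29.2,-22.4,-1.3,0,0,70,0,-29.2,-22.4,-1.3,0,0,70,0,-29.2,-22.4,-1.3,0,0,70,0,-29.2,-22.4,-1.3,0,0,70,0,-29.2,-22.4,-1.3,0,0,70,0,-29.2,-22.4,-1.3,0,0,70,0,-29.2,-22.4,-1.3,0,0,70,0,-29.2,-22.4,-1.3,0,0,70,0,-29.2,-22.4,-1.3,0,0,70,0,-29.2,-22.4,-1.3,0,0,70,0],
  "grip_force": 20
}}

```text
time_s: 2.03
tool_pos: [0.4248, 0.293, 0.2505]
ee_rot: [[0.018, 1.0, 0.003], [1.0, -0.018, -0.001], [-0.001, 0.003, -1.0]]
wrist_force: [0.0, -0.0, 0.5]
gripper_width: 0.0275
gripper_force: 0.0
```

```bash
python3 - <<'E'
from h import *
w=r.read_camera("wrist"); save(w,"w1")
for k,z in dict(start_top=.022,mark_blue=.052,dial_axis=.062).items():
    for d in r.place_of(w,k)[:4]: print(k,np.round(d["xy"]),round(d["conf"],2),pix2w(w,d["xy"],z).round(4))
print(np.array(w["extrinsics"]).round(3))
o=r.observe();print(o["tool_pos"],o["ee_rot"].round(3))
E
```

```text
start_top [334. 135.] 0.64 [0.4849 0.3411 0.022 ]
start_top [333. 241.] 0.62 [0.4869 0.2183 0.022 ]
start_top [431. 106.] 0.6 [0.5876 0.3703 0.022 ]
mark_blue [312. 400.] 0.75 [0.461  0.0129 0.052 ]
[[ 1.    -0.018 -0.002  0.426]
 [-0.018 -0.961 -0.277  0.37 ]
 [ 0.003  0.277 -0.961  0.398]
 [ 0.     0.     0.     1.   ]]
[0.41973347 0.30106503 0.24964002] [[-0.004  1.    -0.   ]
 [ 1.     0.004  0.001]
 [ 0.001 -0.    -1.   ]]
```

View pics/w1.png

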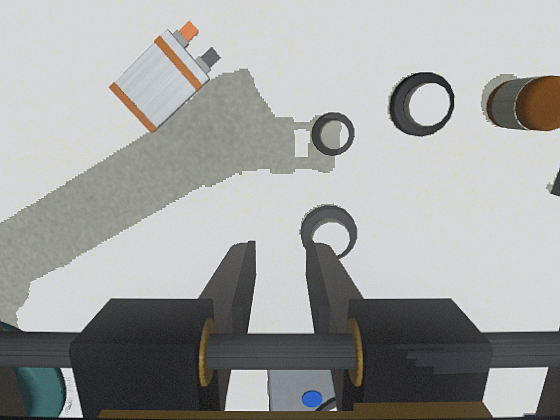

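The smallest button is at (334,135), giving (0.485, 0.341), and the blue mark at (312,400). Next I move across to the dial.

>>> {"name": "step_arm", "arguments": {
  "series": [-40,3,1,0,0,0,0,-40,3,1,0,0,0,0,-40,3,1,0,0,0,0,-40,3,1,0,0,0,0,-40,3,1,0,0,0,0,-40,3,1,0,0,0,0,-40,3,1,0,0,0,0,-40,3,1,0,0,0,0,-40,3,1,0,0,0,0,-40,3,1,0,0,0,0]
}}

```text
time_s: 3.07
tool_pos: [0.4502, -0.1023, 0.2399]
ee_rot: [[-0.001, 1.0, 0.001], [1.0, 0.001, -0.001], [-0.001, 0.001, -1.0]]
wrist_force: [0.3, 0.5, -0.5]
gripper_width: 0.0005
gripper_force: 0.0
```

```bash
python3 - <<'E'
from h import *
w=r.read_camera("wrist"); save(w,"w2")
for p in (w,r.read_camera("top"),r.read_camera("scene")):
  for k,z in dict(tab=.081,tab_aim=.05,mark_blue=.052,dial_axis=.062).items():
    for d in r.place_of(p,k)[:1]: print(k,np.round(d["xy"]),round(d["conf"],2),pix2w(p,d["xy"],z).round(4))
o=r.observe();print(o["tool_pos"],o["ee_rot"].round(3),o["joint_positions"].round(2))
E
```

```text
tab [300. 150.] 0.58 [ 0.468  -0.0608  0.081 ]
tab_aim [261. 141.] 0.65 [ 0.432  -0.0557  0.05  ]
mark_blue [289.  65.] 0.62 [0.4589 0.0129 0.052 ]
dial_axis [368. 141.] 0.59 [ 0.5339 -0.0546  0.062 ]
tab [286. 218.] 0.77 [ 0.4651 -0.0583  0.081 ]
tab_aim [285. 227.] 0.66 [ 0.4455 -0.0567  0.05  ]
mark_blue [260. 221.] 0.42 [0.464  0.0155 0.052 ]
dial_axis [287. 200.] 0.77 [ 0.5227 -0.0631  0.062 ]
tab [271. 190.] 0.75 [ 0.4666 -0.0645  0.081 ]
tab_aim [286. 191.] 0.95 [ 0.4259 -0.0591  0.05  ]
mark_blue [294. 216.] 0.4 [0.4529 0.0196 0.052 ]
dial_axis [249. 207.] 0.67 [ 0.5369 -0.0605  0.062 ]
[ 0.45005739 -0.09965386  0.23962879] [[ 0.  1.  0.]
 [ 1. -0.  0.]
 [ 0.  0. -1.]] [-0.45  0.14  0.66  2.08 -0.11  0.95  0.27]
```

View pics/w2.png

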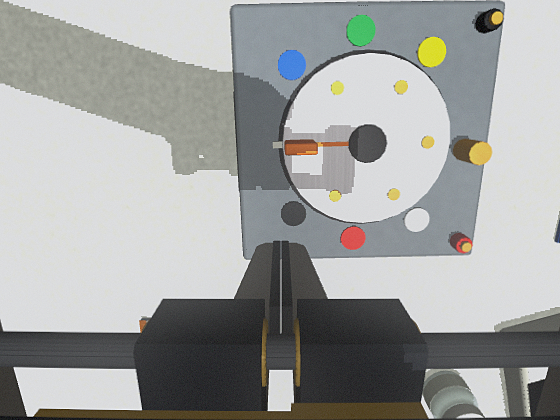

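The wrist view shows the tab's top at (300,147), the cap at (368,143), blue at (292,65), and the other marks around the disc. I'll fit the axis and box yaw from the six mark centres.

```bash
cat >> h.py <<'E'
def fit(px,p):
    a=np.array([-.8,-1.5,-2.2,.8,1.5,2.2])
    P=np.array([pix2w(p,x,.052)[:2] for x in px])
    M=.1*np.c_[-np.cos(a),-np.sin(a)]   # yaw 0: angle 0 -> -x, positive anticlockwise
    A=M-M.mean(0);B=P-P.mean(0)
    yaw=np.arctan2((A[:,0]*B[:,1]-A[:,1]*B[:,0]).sum(),(A*B).sum())
    R=np.array([[np.cos(yaw),-np.sin(yaw)],[np.sin(yaw),np.cos(yaw)]])
    c=P.mean(0)-R@M.mean(0)
    return c,yaw,P-(M@R.T+c)
def ang(q,c,yaw):
    d=np.asarray(q)[:2]-c; a=np.arctan2(-d[1],-d[0])-yaw
    return (a+np.pi)%(2*np.pi)-np.pi, np.hypot(*d)
E
python3 - <<'E'
from h import *
w=r.read_camera("wrist")
c,y,e=fit([(292,65),(361,30),(432,52),(293,213),(353,238),(417,220)],w)
print("axis",c,"yaw",y,"res mm",(e*1e3).round(1).tolist())
t=pix2w(w,(300,147),.1);print("tab",t,ang(t,c,y),"capz",pix2w(w,(368,143),.068))
print("measured z", pix2w(w,(300,147)),pix2w(w,(292,65)))
E
```

```text
axis [ 0.53197955 -0.05395198] yaw 0.01851906016025703 res mm [[0.3, -0.6], [-0.2, -0.1], [-0.3, -0.3], [-0.1, 0.9], [0.2, 0.2], [0.1, -0.0]]
tab [ 0.46697153 -0.05365412  0.1       ] (np.float64(-0.023100871296936276), np.float64(0.06500869831466405)) capz [ 0.5317631  -0.05333354  0.068     ]
measured z [ 0.46705082 -0.05380398  0.09860278] [0.46124012 0.01587594 0.05232397]
```

>>> {"name": "step_arm", "arguments": {
  "series": [1.0,1.6,3,0,0,0,0,1.0,1.6,6,0,0,0,0,1.0,1.6,9,0,0,0,0,1.0,1.6,12,0,0,0,0,1.0,1.6,13.5,0,0,0,0,1.0,1.6,14.5,0,0,0,0,1.0,1.6,14.5,0,0,0,0,1.3,1.6,14.5,0,0,0,0,1.6,1.6,14.5,0,0,0,0,1.6,1.6,14.5,0,0,0,0]
}}

```text
time_s: 4.7
tool_pos: [0.467, -0.0832, 0.0957]
ee_rot: [[-0.0, 1.0, 0.002], [1.0, 0.0, 0.001], [0.001, 0.002, -1.0]]
wrist_force: [0.1, -0.2, -0.5]
gripper_width: 0.0002
gripper_force: 0.0
```

```bash
cat >> h.py <<'E'
C=np.array([.532,-.054]);YAW=.0185
def arc(phis,off,z=.095,rad=.066):
    """rows from the measured pose: tool face tangential, off m behind the tab's middle plane"""
    o=r.observe();p=o["tool_pos"];R=o["ee_rot"]
    for f in phis:
        s=f+YAW;u=np.array([-np.cos(s),-np.sin(s)]);t=np.array([-np.sin(s),np.cos(s)])
        q=np.r_[C+rad*u-off*t,z]
        Rd=np.column_stack([np.r_[t,0],np.r_[-u,0],[0,0,-1]])
        print(f.round(3),(R.T@(q-p)*100).round(2),np.degrees(cv2.Rodrigues(R.T@Rd)[0].ravel()).round(1))
E
python3 - <<'E'
from h import *
o=r.observe();print(o["tool_pos"],o["wrist_force"])
arc(np.arange(-.02,-.9,-.06),.015)
E
```

```text
[ 0.46703008 -0.08319062  0.09572943] [ 0.11384667 -0.19856486 -0.51099976]
-0.02 [ 1.43 -0.11  0.07] [ 0.1 -0.   0.1]
-0.08 [ 1.83 -0.18  0.07] [ 0.1 -0.   3.5]
-0.14 [ 2.23 -0.24  0.07] [ 0.1 -0.   7. ]
-0.2 [ 2.64 -0.27  0.07] [ 0.1 -0.  10.4]
-0.26 [ 3.04 -0.27  0.07] [ 0.1 -0.1 13.8]
-0.32 [ 3.45 -0.25  0.07] [ 0.1 -0.1 17.3]
-0.38 [ 3.85 -0.21  0.07] [ 0.1 -0.1 20.7]
-0.44 [ 4.25 -0.14  0.08] [ 0.1 -0.1 24.2]
-0.5 [ 4.65 -0.05  0.08] [ 0.1 -0.1 27.6]
-0.56 [5.04 0.07 0.08] [ 0.1 -0.1 31. ]
-0.62 [5.42 0.21 0.08] [ 0.1 -0.1 34.5]
-0.68 [5.79 0.37 0.08] [ 0.1 -0.1 37.9]
-0.74 [6.15 0.55 0.08] [ 0.1 -0.1 41.3]
-0.8 [6.5  0.76 0.08] [ 0.1 -0.1 44.8]
-0.86 [6.84 0.98 0.08] [ 0.1 -0.1 48.2]
```

>>> {"name": "step_arm", "arguments": {
  "series": [0.5,-0.1,0,0,0,0,0,0.9,-0.1,0,0,0,0,0,1.2,-0.1,0,0,0,0,0,1.45,-0.1,0,0,0,0,0,1.65,-0.15,0,0,0,1.8,0,1.85,-0.2,0,0,0,3.5,0,2.05,-0.2,0,0,0,5.2,0,2.25,-0.25,0,0,0,7,0,2.45,-0.25,0,0,0,8.7,0,2.65,-0.27,0,0,0,10.4,0]
}}

```text
time_s: 5.53
tool_pos: [0.4637, -0.0578, 0.0948]
ee_rot: [[0.183, 0.983, 0.001], [0.983, -0.183, -0.001], [-0.001, 0.001, -1.0]]
wrist_force: [0.5, -1.7, 0.3]
gripper_width: 0.0005
gripper_force: 1.0
```

```bash
python3 - <<'E'
from h import *
o=r.observe();print(o["tool_pos"],o["wrist_force"])
t=r.read_camera("top");s=r.read_camera("scene")
for p in(t,s):
  for d in r.place_of(p,"tab")[:1]:
    q=pix2w(p,d["xy"],.081);print(q,ang(q,C,YAW),d["conf"])
arc(np.arange(-.2,-.9,-.06),.015)
E
```

```text
[ 0.46370815 -0.057771    0.09484836] [ 0.49477063 -1.67894733  0.32902736]
-0.2 [ 0.06  0.07 -0.03] [ 0. -0.  0.]
-0.26 [ 0.46 -0.01 -0.03] [ 0.  -0.   3.4]
-0.32 [ 0.87 -0.06 -0.03] [ 0.  -0.   6.9]
-0.38 [ 1.27 -0.09 -0.03] [ 0.  -0.  10.3]
-0.44 [ 1.68 -0.1  -0.03] [ 0.  -0.  13.8]
-0.5 [ 2.08 -0.08 -0.03] [ 0.  -0.  17.2]
-0.56 [ 2.49 -0.03 -0.03] [ 0.  -0.  20.6]
-0.62 [ 2.89  0.03 -0.03] [ 0.  -0.  24.1]
-0.68 [ 3.28  0.13 -0.03] [ 0.  -0.  27.5]
-0.74 [ 3.67  0.24 -0.03] [ 0. -0. 31.]
-0.8 [ 4.05  0.38 -0.03] [ 0.  -0.  34.4]
-0.86 [ 4.43  0.54 -0.03] [ 0.  -0.  37.8]
```

Contact is made at about 1.7 N. I carry on along the arc and stop a bit short of the mark for a look.

>>> {"name": "step_arm", "arguments": {
  "series": [0.3,0,0,0,0,2,0,0.6,-0.03,0,0,0,4.6,0,0.9,-0.06,0,0,0,7.1,0,1.2,-0.08,0,0,0,9.7,0,1.5,-0.1,0,0,0,12.3,0,1.8,-0.09,0,0,0,14.8,0,2.1,-0.08,0,0,0,17.3,0,2.4,-0.04,0,0,0,19.9,0,2.65,0,0,0,0,22,0,2.9,0.03,0,0,0,24.1,0]
}}

```text
time_s: 6.57
tool_pos: [0.4688, -0.0293, 0.0946]
ee_rot: [[0.568, 0.823, -0.0], [0.823, -0.568, -0.0], [-0.0, 0.0, -1.0]]
wrist_force: [-1.2, -1.5, 0.2]
gripper_width: 0.0002
gripper_force: 1.0
```

```bash
python3 - <<'E'
from h import *
o=r.observe();print(o["tool_pos"],o["wrist_force"])
t=r.read_camera("top");s=r.read_camera("scene");w=r.read_camera("wrist");save(w,"w3")
for p in(t,s,w):
  for d in r.place_of(p,"tab")[:1]:
    q=pix2w(p,d["xy"],.081);print(q,ang(q,C,YAW),d["conf"])
arc(np.arange(-.62,-.9,-.04),.015)
E
```

```text
[ 0.46881888 -0.02928855  0.09459655] [-1.19559008 -1.47498368  0.18581951]
[ 0.48128762 -0.01426873  0.081     ] (np.float64(-0.6830757261915625), np.float64(0.06442297492928824)) 0.67
[ 0.48055765 -0.01931144  0.081     ] (np.float64(-0.6117817351384427), np.float64(0.062045232624246334)) 0.83
-0.62 [-0.    0.05 -0.05] [-0. -0. -0.]
-0.66 [ 0.27 -0.01 -0.05] [-0.  -0.   2.3]
-0.7 [ 0.53 -0.05 -0.05] [-0.  -0.   4.6]
-0.74 [ 0.8  -0.09 -0.05] [-0.  -0.   6.9]
-0.78 [ 1.07 -0.11 -0.05] [-0.  -0.   9.1]
-0.82 [ 1.34 -0.12 -0.05] [-0.  -0.  11.4]
-0.86 [ 1.61 -0.12 -0.05] [-0.  -0.  13.7]
-0.9 [ 1.88 -0.11 -0.05] [-0. -0. 16.]
```

View pics/w3.png

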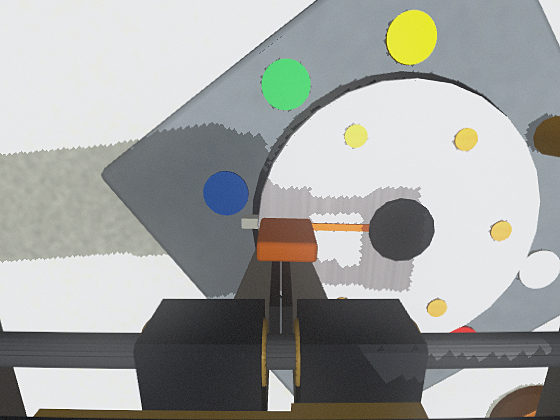

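The tab at (287,237), with its grey pointer tip at (249,223), is still short of blue at (226,192), so I push another 0.17 rad.

>>> {"name": "step_arm", "arguments": {
  "series": [0.15,0.02,0,0,0,1.3,0,0.3,0,0,0,0,2.6,0,0.45,-0.02,0,0,0,3.9,0,0.6,-0.05,0,0,0,5.2,0,0.75,-0.08,0,0,0,6.4,0,0.87,-0.1,0,0,0,7.5,0,0.98,-0.1,0,0,0,8.4,0,1.07,-0.11,0,0,0,9.1,0,1.13,-0.11,0,0,0,9.6,0,1.13,-0.11,0,0,0,9.6,0]
}}

```text
time_s: 7.7
tool_pos: [0.4744, -0.0188, 0.0945]
ee_rot: [[0.697, 0.717, -0.0], [0.717, -0.697, -0.0], [-0.0, -0.0, -1.0]]
wrist_force: [-1.8, -1.0, -0.6]
gripper_width: 0.0009
gripper_force: 0.8
```

```bash
python3 - <<'E'
from h import *
o=r.observe();print(o["tool_pos"],o["wrist_force"])
t=r.read_camera("top");s=r.read_camera("scene");w=r.read_camera("wrist");save(w,"w4")
for p in(t,s,w):
  for k,z in(("tab",.081),("tab_aim",.05),("mark_blue",.052)):
   for d in r.place_of(p,k)[:1]:
    q=pix2w(p,d["xy"],z);print(k,d["xy"],q.round(4),np.round(ang(q,C,YAW),3),d["conf"])
arc(np.arange(-.78,-.85,-.02),.015)
E
```

```text
[ 0.47436939 -0.01882384  0.09448811] [-1.82911551 -0.96689793 -0.5910559 ]
tab [276.3, 207.7] [ 0.4867 -0.0102  0.081 ] [-0.787  0.063] 0.98
tab_aim [292.6, 217.8] [0.458  0.0208 0.05  ] [-0.809  0.105] 0.69
mark_blue [291.6, 217.2] [0.4598 0.0189 0.052 ] [-0.809  0.103] 0.52
tab [285.9, 238.8] [ 0.4872 -0.0114  0.081 ] [-0.778  0.062] 0.85
mark_blue [223.6, 219.0] [0.462  0.0144 0.052 ] [-0.793  0.098] 0.73
-0.78 [-0.07 -0.03 -0.03] [ 0.  -0.  -0.5]
-0.8 [ 0.07 -0.06 -0.03] [ 0.  -0.   0.6]
-0.82 [ 0.2  -0.08 -0.03] [ 0.  -0.   1.8]
-0.84 [ 0.33 -0.11 -0.03] [ 0.  -0.   2.9]
```

View pics/w4.png

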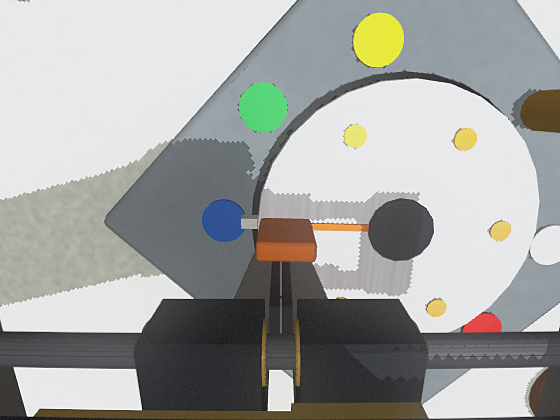

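The pointer tip (249,223) lines up with blue (223,220). I back straight off, then lift.

>>> {"name": "step_arm", "arguments": {
  "series": [-0.3,0,0,0,0,0,0,-1,0,0,0,0,0,0,-2,0,0,0,0,0,0,-2,0,-1,0,0,0,0,-2,0,-4,0,0,0,0,-2,0,-7,0,0,0,0,-2,0,-10,0,0,0,0,-2,0,-13,0,0,0,0,-2,0,-13,0,0,0,0,-2,0,-13,0,0,0,0]
}}

```text
time_s: 9.13
tool_pos: [0.4614, -0.0333, 0.2263]
ee_rot: [[0.696, 0.718, 0.004], [0.718, -0.697, 0.003], [0.005, 0.001, -1.0]]
wrist_force: [-0.1, -0.1, -0.0]
gripper_width: 0.0002
gripper_force: 0.0
```

```bash
python3 - <<'E'
from h import *
o=r.observe();print(o["tool_pos"],o["wrist_force"])
w=r.read_camera("wrist");save(w,"w5")
for k,z in(("tab",.081),("tab_aim",.05),("mark_blue",.052),("dial_axis",.062)):
   for d in r.place_of(w,k)[:1]:
    q=pix2w(w,d["xy"],z);print(k,d["xy"],q.round(4),np.round(ang(q,C,YAW),3),d["conf"])
q=np.array([.485,.20,.20]);print((o["ee_rot"].T@(q-o["tool_pos"])*100).round(1),o["ee_rot"].round(2))
E
```

```text
[ 0.46137796 -0.03330949  0.22633003] [-0.14352425 -0.13339775 -0.04745621]
tab [281.1, 163.4] [ 0.4855 -0.0112  0.081 ] [-0.763  0.063] 0.65
tab_aim [246.7, 154.8] [0.4647 0.014  0.05  ] [-0.809  0.096] 0.98
mark_blue [241.4, 159.6] [0.4581 0.0144 0.052 ] [-0.765  0.101] 0.6
dial_axis [356.6, 157.9] [ 0.5368 -0.0578  0.062 ] [2.45  0.006] 0.75
[ 18.4 -14.6   2.7] [[ 0.7   0.72  0.  ]
 [ 0.72 -0.7   0.  ]
 [ 0.    0.   -1.  ]]
```

View pics/w5.png

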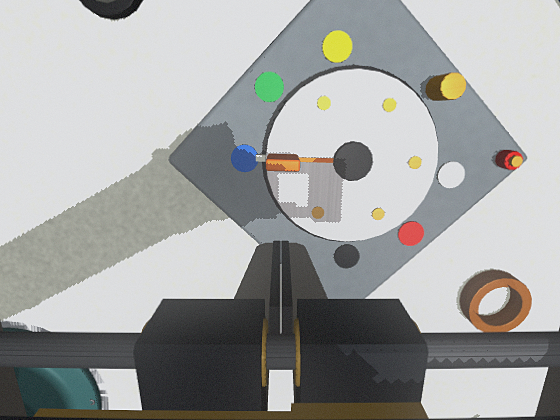

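The tab points at blue: tip (260,158), mark (244,158) and cap (352,160) are in line. Now the button.

>>> {"name": "step_arm", "arguments": {
  "series": [24.2,-20.1,0,0,0,-44,0,24.2,-20.1,0,0,0,-44,0,24.2,-20.1,0,0,0,-44,0,24.2,-20.1,0,0,0,-44,0,24.2,-20.1,0,0,0,-44,0,24.2,-20.1,0,0,0,-44,0,24.2,-20.1,0,0,0,-44,0,24.2,-20.1,0,0,0,-44,0,24.2,-20.1,0,0,0,-44,0,24.2,-20.1,0,0,0,-44,0]
}}

```text
time_s: 10.22
tool_pos: [0.4841, 0.2808, 0.2229]
ee_rot: [[0.0, 1.0, -0.002], [1.0, -0.0, -0.003], [-0.003, -0.002, -1.0]]
wrist_force: [0.4, -1.3, -0.5]
gripper_width: 0.0004
gripper_force: 0.0
```

```bash
python3 - <<'E'
from h import *
w=r.read_camera("wrist");save(w,"w6")
o=r.observe();p=o["tool_pos"];R=o["ee_rot"];print(p,R.round(3))
for d in r.place_of(w,"start_top")[:3]:
    q=pix2w(w,d["xy"],.022);print(d["xy"],q.round(4),d["conf"],"shift to 15mm above:",(R.T@(np.r_[q[:2],.059]-p)*100).round(2))
for d in r.regions_of(w,"start_top")[:3]: print(d["bbox"],d["conf"],pix2w(w,[(d["bbox"][0]+d["bbox"][2])/2,(d["bbox"][1]+d["bbox"][3])/2],.012))
E
```

```text
[0.48449026 0.27921811 0.22329229] [[ 0.003  1.    -0.002]
 [ 1.    -0.003 -0.003]
 [-0.003 -0.002 -1.   ]]
[382.9, 92.7] [0.5841 0.3723 0.022 ] 0.94 shift to 15mm above: [ 9.38  9.96 16.39]
[282.2, 122.6] [0.4861 0.3438 0.022 ] 0.83 shift to 15mm above: [ 6.5   0.17 16.41]
[279.3, 238.5] [0.4831 0.2205 0.022 ] 0.68 shift to 15mm above: [-5.83 -0.1  16.45]
[268.1, 106.4, 300.6, 138.7] 0.9 [0.48835977 0.34340348 0.012     ]
[261.2, 216.4, 300.2, 241.1] 0.74 [0.48462347 0.22818565 0.012     ]
[360.1, 69.6, 408.6, 118.7] 0.64 [0.58854741 0.37134663 0.012     ]
```

View pics/w6.png

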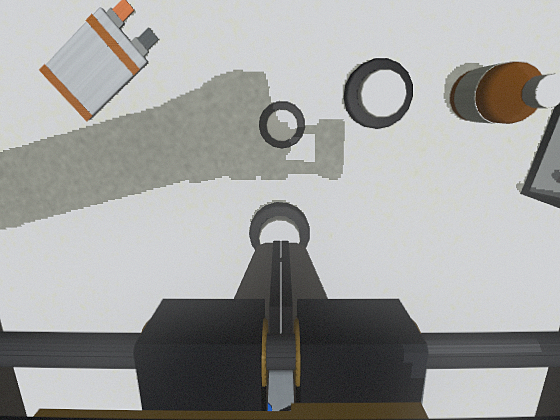

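The smallest button's white centre is at (285,125), giving (0.488, 0.343). I move over it and come down.

>>> {"name": "step_arm", "arguments": {
  "series": [3,0.2,2,0,0,0,0,6.3,0.3,4,0,0,0,0,6.3,0.3,7,0,0,0,0,6.3,0.3,10,0,0,0,0,6.3,0.3,13,0,0,0,0,6.3,0.3,15,0,0,0,0,6.3,0.3,16,0,0,0,0,6.3,0.3,16.5,0,0,0,0,6.3,0.3,16.8,0,0,0,0,6.3,0.3,16.8,0,0,0,0]
}}

```text
time_s: 11.2
tool_pos: [0.4887, 0.343, 0.0573]
ee_rot: [[0.003, 1.0, 0.001], [1.0, -0.003, 0.001], [0.001, 0.001, -1.0]]
wrist_force: [-0.2, -0.5, -0.5]
gripper_width: 0.0005
gripper_force: 0.0
```

>>> {"name": "step_arm", "arguments": {
  "series": [0,0,0.5,0,0,0,0,0,0,0.9,0,0,0,0,0,0,1.2,0,0,0,0,0,0,1.4,0,0,0,0,0,0,1.55,0,0,0,0,0,0,1.7,0,0,0,0,0,0,1.8,0,0,0,0,0,0,1.9,0,0,0,0,0,0,1.9,0,0,0,0,0,0,1.9,0,0,0,0]
}}

```text
time_s: 12.03
tool_pos: [0.4881, 0.3436, 0.0384]
ee_rot: [[0.002, 1.0, 0.0], [1.0, -0.002, 0.001], [0.001, 0.0, -1.0]]
wrist_force: [-1.8, -0.5, 8.4]
gripper_width: 0.0002
gripper_force: 4.2
```

>>> {"name": "step_arm", "arguments": {
  "series": [0,0,0.1,0,0,0,0,0,0,0.15,0,0,0,0,0,0,0.2,0,0,0,0,0,0,0.25,0,0,0,0,0,0,0.3,0,0,0,0,0,0,0.3,0,0,0,0,0,0,0.3,0,0,0,0,0,0,0.3,0,0,0,0,0,0,0.3,0,0,0,0,0,0,0.3,0,0,0,0]
}}

```text
time_s: 12.87
tool_pos: [0.4883, 0.3437, 0.038]
ee_rot: [[0.003, 1.0, -0.001], [1.0, -0.003, 0.002], [0.002, -0.001, -1.0]]
wrist_force: [-8.3, -4.5, 30.6]
gripper_width: 0.0005
gripper_force: 14.9
```

The button is on its hard stop: 30 N with no further travel. I lift straight up and clear.

>>> {"name": "step_arm", "arguments": {
  "series": [0,0,-0.5,0,0,0,0,0,0,-1.2,0,0,0,0,0,0,-2.5,0,0,0,0,0,0,-5,0,0,0,0,0,0,-8,0,0,0,0,0,0,-11,0,0,0,0,0,0,-14,0,0,0,0,0,0,-17,0,0,0,0,0,0,-18,0,0,0,0,0,0,-18,0,0,0,0]
}}

```text
time_s: 13.7
tool_pos: [0.4893, 0.344, 0.2176]
ee_rot: [[0.003, 1.0, 0.004], [1.0, -0.003, 0.004], [0.004, 0.004, -1.0]]
wrist_force: [-0.3, -0.5, -0.4]
gripper_width: 0.0006
gripper_force: 0.0
```

```bash
python3 - <<'E'
from h import *
o=r.observe();print(o["tool_pos"],o["wrist_force"])
for n in("top","scene"):
  p=r.read_camera(n);save(p,n+"9")
  for k,z in(("tab",.081),("tab_aim",.05)):
   for d in r.place_of(p,k)[:1]:
    q=pix2w(p,d["xy"],z);print(n,k,q.round(4),np.round(ang(q,C,YAW),3),d["conf"])
E
```

```text
[0.4892768  0.34400147 0.21759965] [-0.32283568 -0.54962593 -0.44343745]
top tab [ 0.4913 -0.0073  0.081 ] [-0.872  0.062] 0.86
top tab_aim [0.4666 0.0135 0.05  ] [-0.82   0.094] 0.71
scene tab [ 0.4876 -0.0061  0.081 ] [-0.842  0.065] 0.91
```

View pics/scene9.png

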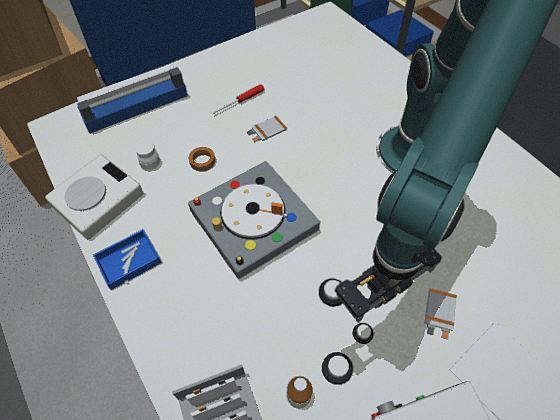

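The tab (277,209) points at blue (291,217), the smallest button (363,332) is up again, the arm is clear and nothing else has moved. I'm handing in.

```bash
python3 -c "
from plant import r
print(r.hand_in())"
```

```text
the job is handed in; nothing more can be done
None
```

The selector's tab points at the blue mark, the smallest start button was pressed to its stop and came back up, the arm is clear, and the job is handed in at about 14 s; no verdict came back.

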